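# Shim the rocking block heater

### The job

The block heater rocks because its front right foot is short. Push the orange shim along the bench in under that foot, testing by pressing on the top of the heater above that foot, until the heater no longer rocks and still stands level; do not pick the shim up, shove the heater across the bench or disturb the other things. Finish while still pressing firmly down on that corner with a fingertip, the heater standing firm on the shim.

Things in the scene. Friction and masses are not known exactly. Their poses are not given: they have to be found in the camera images.
- heater: Dry block heater, white box 216 (x) x 176 (y) mm, flat deck 84 mm above the bench, underside 16 mm above it, about 2 kg, loose. Origin on the bench under its middle; -x is the front (blue panel), +y its left. Feet 86 mm before/behind and 66 mm left/right of the middle; three have rubber pads and carry it level. A 104 x 84 mm block with tubes, its middle 28 mm behind the centre, rises to 103 mm.
- loose_corner (a point): Point on the flat deck straight above the short foot, 84 mm above the bench when level, 22 mm from the front and right edges, bare 20 mm all round: press here for the test. Smooth plastic (friction about 0.3). With nothing under the foot, pressing down here with more than about 2 to 4 N rocks the corner down by the foot's gap (and outward nearly as much).
- short_foot (a point): Point on the bench straight under the short foot (front right, 86 mm before and 66 mm right of the heater's middle, 22 mm in from its right side). The foot has lost its pad: its domed steel end, 18 mm across, hangs 3.5 to 6.5 mm above the bench, how much is not known.
- shim: Orange tapered shim, a smooth plastic wedge 140 mm long (x), 40 mm wide (y), 60 g: 13 mm thick at the back (-x), falling evenly to 1.5 mm at the thin end (+x), 1 mm per 12 mm. Origin: middle of its underside. Starts right of the heater, thin end roughly towards the short foot. Passes freely under the housing; friction about 0.6: slides at about 0.4 N until it meets the foot, then takes several N.
- shim_tip (a point): Middle of the shim's thin edge, on the bench.
- shim_back (a point): Middle of the upright back face of the shim (40 mm wide, 13 mm high), 6.5 mm above the bench: where to push.
- bottle: Capped reagent bottle, 54 mm across, 125 mm tall, standing on the bench right of the heater's rear; leave it alone. Origin at the middle of its base.
- beaker: Empty glass beaker, 72 mm across, 95 mm tall, before the heater's front left corner; leave it alone. Origin at the middle of its base.
- tube_rack: Orange tube rack 110 x 200 x 50 mm with two blue-capped tubes standing 113 mm tall, left of the heater; leave it alone. Origin at the middle of its base.

How it is judged:
By the outcome, as a careful person would: the job done as asked, in the order asked, and still so for the second after the job is handed in, while the arm keeps its last pose, push and grip.
It also fails if it takes over 58 s, if anything falls off the work surface, if the arm or the gripper's body presses on something with over 40 N, if the wrist force passes 120 N, or if a joint passes its speed limit or range.

### The arm

A 6-joint arm with a two-finger parallel gripper is mounted at the origin on the work surface. World frame = base frame: x ahead of the robot, y to its left, z up, the work surface at z = 0. Lengths are in m, angles in rad, forces in N, time in s.
With the tool pointing down it reaches from about 0.4 to 0.825 m from the base axis. Payload 7 kg.
Tool frame: the origin (TCP) lies at the centre of the arm's flange, where the gripper is bolted on; the fingertips stand 178 mm ahead of it and the grasp point (between the pads) lies 159 mm ahead of it; z points along the fingers, y is the direction in which the jaws open and shut (so a half turn about z gives the same grasp; the last joint's range is limited). The gripper opens to 88 mm and grips with 3 to 60 N. Pads are 19 mm wide; open, the fingers measure 130 mm over their backs; the gripper's body (78 mm by 193 mm) begins 47 mm behind the grasp point.
Start: joints at [1.441, 0.359, 0.012, 0, -1.224, -0.288], TCP at [0.274, 0.617, 0.405] pointing down, gripper open.
Joint ranges: [-3.07, 3.07], [-1.43, 2.12], [-1.02, 1.25], [-3.03, 1.67], [-3.05, -0], [-3.03, 3.03]. Speed limits (rad/s): [2.39, 2.39, 3.01, 3.14, 3.14, 3.14].

### API

Orientations are given as [roll, pitch, yaw] about the fixed x, y, z axes, in that order (R = Rz(yaw) Ry(pitch) Rx(roll)).
In Python, from station import * gives the robot as it stands.
- The arm moves only by the tool send_rows, never from a script. Its argument "motion" is a list of rows, each an object with "offset": the shift along the tool's x, y, z in cm, a list of three; "turn": the turn about the tool's z in degrees. In form: [{"offset": [x, y, z], "turn": turn}, ...]. A call has 1 to 8 rows; each row is the pose to reach, as a shift and turn from the pose commanded when the call began, along the tool's axes at that moment; what a row does not reach only later rows make up. A row lasts 1/10 s, in which the tool goes at most 50 mm and 8.59 degrees, less where a joint would pass 70% of its speed; a pose out of reach is approached as far as the arm can. A call with a gripper value outside its range is refused whole. "hand" is the opening, from -1 (shut) to 1 (fully open), set as the call begins (left out, the last holds). The fingers move at their own pace and stop on an object; "squeeze" is the grip in N (left out, the last holds). Time passes only in rows, so rows that repeat a pose let the fingers close. It gives the time, the measured TCP pose, the force and the opening at its end, in the units of the state.
- get_state(): the state, without advancing time (a new reading comes with each control period).
- grab_frame(name): name is "scene" or "top" or "wrist"; returns a dict with "frame" (400x640x3 uint8, blue, green, red), "range_z" (400x640 float32, m along the optical axis (not along the pixel's ray), 0 where there is no reading), "vertical_fov" (degrees; the focal length in pixels is half the picture's height over the tangent of half this angle, whatever the lens; pixels are square), "cx", "cy" (the principal point, pixels), "cam_to_world" (4x4, takes a point from camera to world coordinates). Camera axes: x right, y up, looking along -z (the intrinsics and any distortion apply to the point x, -y, -z); pixel columns grow to the right and rows downward; lengths in m; the calibration is good to about 2 mm. The wrist camera is an equidistant fisheye: a pixel r from the principal point sees the ray r / f radians off the axis. A picture is of the moment at which its call begins.
- job_done(): hands the job in, once; it reports no verdict.
The state is a dict: "t": time; "q": joint angles; "qd": joint speeds; "joint_efforts": joint torques, N m; "eef_pos": TCP position; "ee_rot": TCP orientation; "force": force on the tool from outside, world axes, zero at the start; "moment": the same for the moment, N m; "width": finger opening in m.
Only numpy, scipy, OpenCV 4.12 (cv2) and the standard library are available. Lean on these libraries where they do the work, as an engineer would, in place of code of your own. Each camera call takes 0.05 s, during which the arm holds its last target. There are 200 camera calls.

## Working session

There is one attempt and no reset: what is moved stays moved. The work goes in short steps, Python scripts to look and compute and a tool call to move; the robot and the scene stay as the last step left them, time stands still between calls to the robot, and variables do not carry over. Pictures are saved under pics/ and viewed, about 8 in all and at most 12, crops included, and the job is handed in when it is done.

Besides the shell and the picture viewer there is one more tool, called after ">>>" as name([rows], argument=value, ...), one row to a line, values as JSON. send_rows: Moves the arm, as the interface text tells. Its arguments: {"type":"object","properties":{"motion":{"type":"array"},"hand":{"type":"number"},"squeeze":{"type":"number"}},"required":["motion"]}

```bash
ls; mkdir -p pics
cat > h.py <<'E'
from station import *
import numpy as np, cv2
def pts(d):
    H,W=d["range_z"].shape; f=H/2/np.tan(np.radians(d["vertical_fov"])/2)
    v,u=np.mgrid[:H,:W]; z=d["range_z"].astype(float)
    p=np.stack([(u-d["cx"])/f*z,-(v-d["cy"])/f*z,-z,np.ones_like(z)],-1)
    return (p@np.array(d["cam_to_world"]).T)[...,:3]
E
python3 - <<'E'
from h import *
s=get_state(); print(s)
ims=[]
for n in("top","scene"):
    d=grab_frame(n); np.savez(n+".npz",**d); ims.append(d["frame"]); print(n,d["vertical_fov"],d["cx"],d["cy"],np.round(d["cam_to_world"],3).tolist())
cv2.imwrite("pics/a.png",ims[0]);cv2.imwrite("pics/b.png",ims[1])
E
```

```text
pics
{'t': 0.0, 'q': array([ 1.44108732e+00,  3.59375930e-01,  1.10613058e-02, -3.44258130e-04,
       -1.22409364e+00, -2.88101501e-01]), 'qd': array([-1.14702694e-03, -4.86284045e-05,  4.89724095e-05, -8.74444795e-04,
        4.95469584e-04, -2.89505990e-04]), 'joint_efforts': array([-6.58156641e-04, -5.82721889e+01,  2.93062556e+01,  6.99729234e+00,
        6.75067960e-03, -1.48849299e-04]), 'eef_pos': array([0.27381022, 0.61675731, 0.40373166]), 'ee_rot': array([ 3.13995519e+00, -1.47761602e-04, -4.17927626e-01]), 'force': array([0.97947792, 0.27390629, 0.49808174]), 'moment': array([-0.03339509,  0.01913903,  0.02387033]), 'width': 0.08764144785287363}
top 52.02971544652849 318.8537671871188 196.34184607995843 [[-0.006, 0.997, -0.073, 0.579], [-1.0, -0.007, -0.013, 0.132], [-0.013, 0.073, 0.997, 0.966], [0.0, 0.0, 0.0, 1.0]]
scene 42.488004817134254 325.52735997133897 195.93094901250535 [[-0.575, -0.625, 0.528, 1.252], [0.818, -0.444, 0.365, 0.568], [0.006, 0.642, 0.767, 0.947], [0.0, 0.0, 0.0, 1.0]]
```

View pics/a.png

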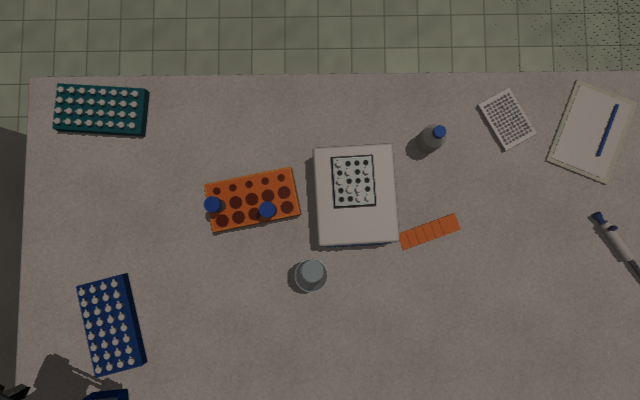

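View pics/b.png

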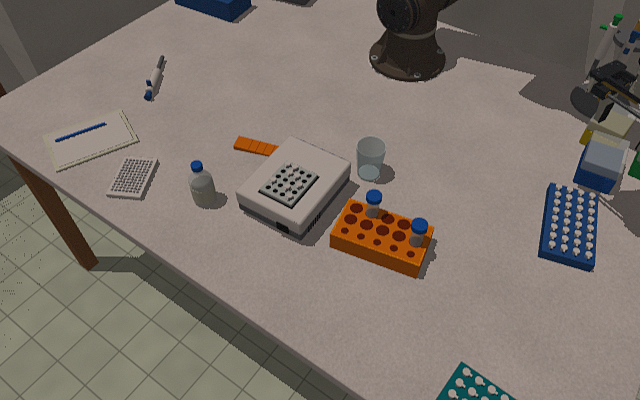

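The top view has world +x up and −y right. The heater is at about (356,195) with its blue front facing down the picture. The shim runs from (459,222) to (401,242), with its tip already at the heater's right edge near the front. The bottle is at (432,138), the beaker at (311,275) and the rack at (253,200).

Run:
```python
from h import *
d=dict(np.load("top.npz")); P=pts(d); im=d["frame"].astype(int)
b,g,r=im[...,0],im[...,1],im[...,2]
u=np.arange(640)[None,:]+0*r
for n in("bench",): 
    m=(abs(P[...,0]-.45)<.03)&(abs(P[...,1]+.05)<.05); print("benchz",np.median(P[m][:,2]))
box=np.zeros_like(r,bool); box[200:260,396:470]=1
ms=box&(r>g*1.5)&(r>70)&(P[...,2]<.03)
q=P[ms]; 
R=cv2.minAreaRect((q[:,:2]*1000).astype(np.float32)); print("shim",R,cv2.boxPoints(R))
c=q[:,:2].mean(0); w,v=np.linalg.eigh(np.cov((q[:,:2]-c).T)); a=v[:,1]; a*=np.sign(a[1])
t=(q[:,:2]-c)@a; print("axis",a,np.degrees(np.arctan2(a[1],a[0])),"range",t.min(),t.max()); 
for k in np.linspace(t.min(),t.max(),8)[:-1]:
    s=abs(t-k-.008)<.008; print(round(k,3),np.round(np.median(q[s],0),4))
m=(P[...,2]>.077)&(P[...,2]<.090); m[:130]=0;m[260:]=0;m[:,:305]=0;m[:,410:]=0
q=P[m]; R=cv2.minAreaRect((q[:,:2]*1000).astype(np.float32)); print("heater",R,cv2.boxPoints(R),np.median(q[:,2]))
A=np.c_[q[:,:2],np.ones(len(q))]; print(np.linalg.lstsq(A,q[:,2],rcond=None)[0])
m=(P[...,2]>.094)&(P[...,2]<.12)&(u>325)&(u<385); m[:140]=0;m[215:]=0
q=P[m]; print("block",cv2.minAreaRect((q[:,:2]*1000).astype(np.float32)))
```

```text
benchz 0.0007404111134300395
shim ((566.65283203125, -112.1014404296875), (41.40509796142578, 143.59608459472656), 19.726015090942383) [[ 522.9317    -51.504272]
 [ 571.3986   -186.67377 ]
 [ 610.37396  -172.69861 ]
 [ 561.90704   -37.529114]]
axis [-0.35121787  0.93629376] 110.56182328312772 range -0.07271425710828067 0.07071561926165414
-0.073 [ 0.5875 -0.17    0.0128]
-0.052 [ 0.583  -0.1521  0.0116]
-0.032 [ 0.575  -0.1328  0.0098]
-0.011 [ 0.5671 -0.1136  0.0082]
0.009 [ 0.5602 -0.0951  0.0065]
0.03 [ 0.5533 -0.0749  0.0045]
0.05 [ 0.5464 -0.0563  0.0029]
heater ((647.8291625976562, 64.39863586425781), (217.853515625, 176.00257873535156), 3.036315441131592) [[534.394    146.50667 ]
 [543.7166   -29.248848]
 [761.26434  -17.709396]
 [751.9417   158.04611 ]] 0.08401095221768884
[0.00238716 0.00160011 0.08233693]
block ((676.495849609375, 69.92967987060547), (103.17420196533203, 83.32191467285156), 2.1614718437194824)
```

```bash
cat >> h.py <<'E'
def go(x,y,tipz,yawdeg):
    "offset (cm) and turn (deg) to bring fingertip to x,y,tipz in m with tool yaw"
    s=get_state(); p=s["eef_pos"]; Y=s["ee_rot"][2]; c,n=np.cos(Y),np.sin(Y)
    d=np.array([x,y,tipz+.178])-p
    print("off",np.round([(c*d[0]+n*d[1])*100,(n*d[0]-c*d[1])*100,-d[2]*100],2),"turn",round((np.degrees(Y)-yawdeg+180)%360-180,2))
def st():
    s=get_state(); p=s["eef_pos"]; print("t %.2f tip %s rot %s F %s w %.4f"%(s["t"],np.round([p[0],p[1],p[2]-.178],4),np.round(np.degrees(s["ee_rot"]),2),np.round(s["force"],2),s["width"]))
E
python3 - <<'E'
from h import *
go(.567,-.112,.227,-70)
d=dict(np.load("top.npz")); P=pts(d)
q=P[125:160,415:450].reshape(-1,3); q=q[q[:,2]>.04]; print("bottle",q.min(0),q.max(0))
E
```

```text
off [56.37 54.71 -0.12] turn 46.06
bottle [ 0.57931662 -0.1337773   0.04014088] [0.7987942  0.13160691 0.96587319]
```

>>> send_rows([
  {"offset":[4.5,0.5,0],"turn":8},
  {"offset":[8,4,0],"turn":16},
  {"offset":[11.5,7.5,0],"turn":24},
  {"offset":[15,11,0],"turn":32},
  {"offset":[18.5,14.5,0],"turn":40},
  {"offset":[22,18,0],"turn":46},
  {"offset":[25.5,21.5,0],"turn":46},
  {"offset":[29,25,0],"turn":46},
], hand=0.0)

```text
t: 0.9
eef_pos: [0.4376, 0.2687, 0.4046]
ee_rot: [3.142, 0.0, -1.22]
force: [1.4, 0.9, 0.3]
width: 0.0444
```

```bash
python3 -c "
from h import *
st();go(.567,-.112,.12,-70)"
```

```text
t 0.90 tip [0.4376 0.2687 0.2266] rot [180.     0.   -69.93] F [1.39 0.9  0.32] w 0.0444
off [40.2   0.92 10.66] turn 0.07
```

>>> send_rows([
  {"offset":[5,0.1,0],"turn":0},
  {"offset":[10,0.2,0],"turn":0},
  {"offset":[15,0.4,0],"turn":0},
  {"offset":[20,0.5,0],"turn":0},
  {"offset":[25,0.6,0],"turn":0},
  {"offset":[30,0.7,0],"turn":0},
  {"offset":[35,0.8,0],"turn":0},
  {"offset":[39.5,0.9,2],"turn":0},
])

```text
t: 1.7
eef_pos: [0.5656, -0.1058, 0.3868]
ee_rot: [-3.137, -0.002, -1.221]
force: [0.8, 0.6, -0.0]
width: 0.0438
```

>>> send_rows([
  {"offset":[0,0,3.5],"turn":0},
  {"offset":[0,0,7],"turn":0},
  {"offset":[0,0,9],"turn":0},
  {"offset":[0,0,9],"turn":0},
  {"offset":[0,0,9],"turn":0},
])

```text
t: 2.2
eef_pos: [0.5648, -0.1034, 0.2949]
ee_rot: [3.141, -0.0, -1.22]
force: [-0.7, -0.6, 0.8]
width: 0.0439
```

```bash
python3 -c "
from h import *
st();go(.567,-.112,.05,-70)
cv2.imwrite('pics/c.png',grab_frame('wrist')['frame'])"
```

```text
t 2.20 tip [ 0.5648 -0.1034  0.1169] rot [ 1.7996e+02 -2.0000e-02 -6.9920e+01] F [-0.69 -0.57  0.85] w 0.0439
off [0.88 0.09 6.69] turn 0.08
```

View pics/c.png

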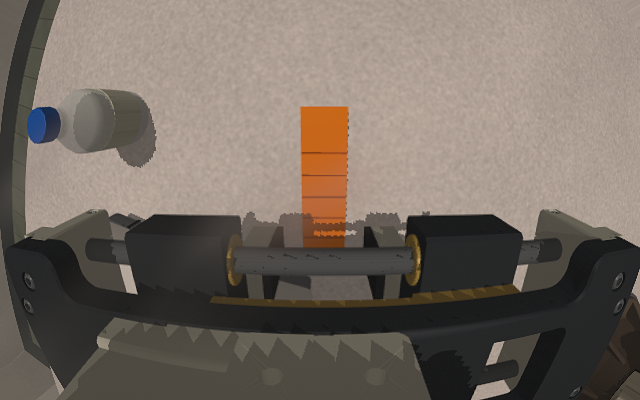

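The shim lies straight along the tool x axis, centred between the fingers (columns 301–349), with its thick back at row 107. I'll lower to straddle it and turn it in line with the heater.

>>> send_rows([
  {"offset":[0.9,0.1,4],"turn":0},
  {"offset":[0.9,0.1,8],"turn":0},
  {"offset":[0.9,0.1,10],"turn":0},
  {"offset":[0.9,0.1,11],"turn":0},
  {"offset":[0.9,0.1,11.2],"turn":0},
  {"offset":[0.9,0.1,11.2],"turn":0},
])

```text
t: 2.85
eef_pos: [0.5675, -0.1119, 0.184]
ee_rot: [-3.14, -0.001, -1.22]
force: [-0.2, -0.5, 0.7]
width: 0.0437
```

```bash
python3 -c "
from h import *
st();go(.571,-.112,.004,-87)"
```

```text
t 2.85 tip [ 0.5675 -0.1119  0.006 ] rot [-1.7989e+02 -4.0000e-02 -6.9910e+01] F [-0.19 -0.51  0.73] w 0.0437
off [ 0.12 -0.32  0.2 ] turn 17.09
```

>>> send_rows([
  {"offset":[0,0,0.2],"turn":0},
  {"offset":[0,-0.1,0.2],"turn":4},
  {"offset":[0,-0.1,0.2],"turn":8},
  {"offset":[0.1,-0.2,0.2],"turn":12},
  {"offset":[0.1,-0.3,0.2],"turn":16},
  {"offset":[0.1,-0.4,0.2],"turn":19},
  {"offset":[0.1,-0.4,0.2],"turn":22},
  {"offset":[0.1,-0.4,0.2],"turn":22},
], hand=-0.05)

```text
t: 3.65
eef_pos: [0.5713, -0.1117, 0.1819]
ee_rot: [-3.139, 0.0, -1.605]
force: [-0.3, -0.4, -0.4]
width: 0.0417
```

```bash
cat > shim.py <<'E'
from h import *
def shim():
    d=grab_frame("top"); P=pts(d); im=d["frame"].astype(int); b,g,r=im[...,0],im[...,1],im[...,2]
    m=(r>g*1.5)&(r>60)&(P[...,2]<.03)&(P[...,1]<-.02)&(P[...,0]<.65)
    q=(P[m][:,:2]*1000).astype(np.float32); R=cv2.minAreaRect(q); print("shim",len(q),R,cv2.boxPoints(R).round(1).tolist())
    m=(P[...,2]>.077)&(P[...,2]<.090)&(P[...,0]>.5)&(P[...,0]<.8)&(P[...,1]>-.045)&(P[...,1]<.17)
    u=P[m]; R=cv2.minAreaRect((u[:,:2]*1000).astype(np.float32)); print("heater",R)
    return d
E
python3 -c "
from shim import *
st();d=shim(); cv2.imwrite('pics/d.png',cv2.resize(d['frame'][120:290,300:500],None,fx=4,fy=4)[:600])"
```

```text
t 3.65 tip [ 0.5713 -0.1117  0.0039] rot [-1.7987e+02  2.0000e-02 -9.1970e+01] F [-0.27 -0.36 -0.44] w 0.0417
shim 0 ((0.0, 0.0), (0.0, 0.0), 0.0) [[0.0, 0.0], [0.0, 0.0], [0.0, 0.0], [0.0, 0.0]]
heater ((673.55126953125, 65.85171508789062), (166.28330993652344, 175.861328125), 3.090404987335205)
```

View pics/d.png

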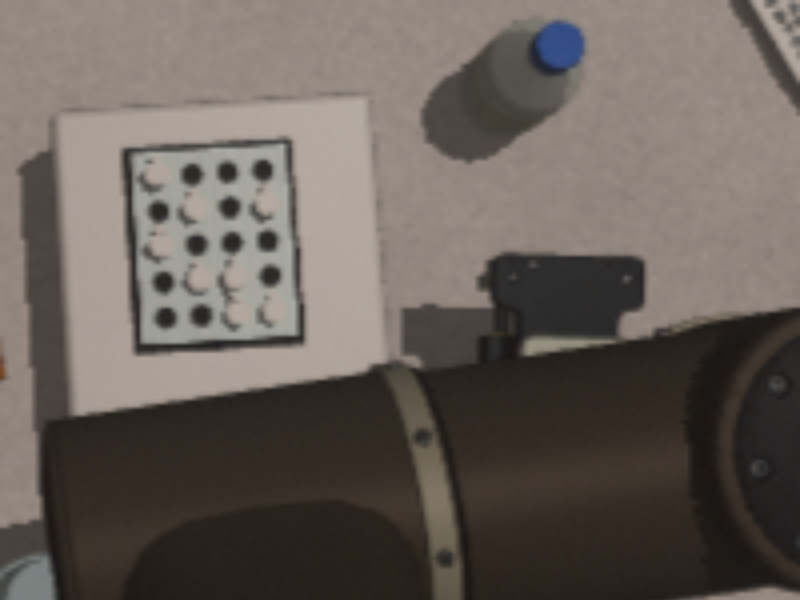

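The arm hides the shim from the top camera. I'll rise and look with the wrist camera instead.

>>> send_rows([
  {"offset":[0,0,-3],"turn":-4},
  {"offset":[0,0,-7],"turn":-4.5},
  {"offset":[-2,0,-11],"turn":-4.5},
  {"offset":[-3,0,-12],"turn":-4.5},
  {"offset":[-3,0,-12],"turn":-4.5},
  {"offset":[-3,0,-12],"turn":-4.5},
])

```text
t: 4.3
eef_pos: [0.5714, -0.0816, 0.3004]
ee_rot: [-3.142, 0.0, -1.525]
force: [-0.8, -0.7, -0.7]
width: 0.0415
```

```bash
cat >> h.py <<'E'
def wpts(d):
    H,W=d["range_z"].shape; f=H/2/np.tan(np.radians(d["vertical_fov"])/2)
    v,u=np.mgrid[:H,:W]; z=d["range_z"].astype(float); x=u-d["cx"]; y=v-d["cy"]; r=np.hypot(x,y)+1e-9
    k=np.tan(np.minimum(r/f,1.5))/r*z
    return (np.stack([x*k,-y*k,-z,np.ones_like(z)],-1)@np.array(d["cam_to_world"]).T)[...,:3]
def wshim():
    d=grab_frame("wrist"); P=wpts(d); im=d["frame"].astype(int); b,g,r=im[...,0],im[...,1],im[...,2]
    m=(r>g*1.5)&(r>60)&(P[...,2]<.03)&(P[...,2]>-.02)&(d["range_z"]>0)
    m=cv2.morphologyEx(m.astype(np.uint8),cv2.MORPH_OPEN,np.ones((5,5)))>0
    q=P[m]; R=cv2.minAreaRect((q[:,:2]*1000).astype(np.float32)); print("shim",len(q),R,cv2.boxPoints(R).round(1).tolist())
    # long edges at several stations along y
    for y in np.arange(-.19,-.03,.015):
        s=q[abs(q[:,1]-y)<.003]
        if len(s)>5: print(round(y,3),(np.percentile(s[:,0],[2,98])*1000).round(1),round(np.median(s[:,2])*1000,1))
    return d
E
python3 -c "
from h import *
st();d=wshim(); cv2.imwrite('pics/e.png',d['frame'])"
```

```text
t 4.30 tip [ 0.5714 -0.0816  0.1224] rot [-1.800e+02  2.000e-02 -8.737e+01] F [-0.82 -0.71 -0.69] w 0.0415
shim 6617 ((569.739990234375, -109.29204559326172), (41.381805419921875, 139.59339904785156), 3.156402826309204) [[545.2000122070312, -40.70000076293945], [552.9000244140625, -180.10000610351562], [594.2000122070312, -177.8000030517578], [586.5999755859375, -38.5]]
-0.175 [554.4 590.4] 12.3
-0.16 [553.2 592. ] 11.0
-0.145 [551.7 590.7] 9.7
-0.13 [551.8 590.2] 8.5
-0.115 [550.7 589.7] 7.3
-0.1 [549.6 587.9] 6.1
-0.085 [548.9 587.2] 5.0
-0.07 [548.4 586.7] 3.7
-0.055 [547.7 584.5] 2.4
-0.04 [548.3 585. ] 1.2
```

View pics/e.png

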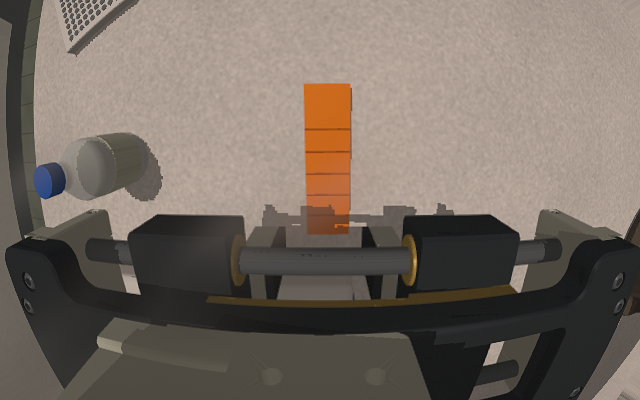

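Wrist view: the shim is straight (columns 305–351) and its back edge is at row 84. It measures 93.2° and its axis passes within 1.5 mm of the foot. Next I go behind it with the fingers shut.

```bash
python3 -c "
from h import *
go(.575,-.208,.02,-87);go(.575,-.208,.005,-87)"
```

```text
off [12.62  0.2  10.17] turn -0.41
off [12.62  0.2  11.67] turn -0.41
```

>>> send_rows([
  {"offset":[4.5,0,0],"turn":-0.4},
  {"offset":[9,0.1,1],"turn":-0.4},
  {"offset":[12.6,0.2,4],"turn":-0.4},
  {"offset":[12.6,0.2,8],"turn":-0.4},
  {"offset":[12.6,0.2,11],"turn":-0.4},
  {"offset":[12.6,0.2,11.6],"turn":-0.4},
  {"offset":[12.6,0.2,11.6],"turn":-0.4},
  {"offset":[12.6,0.2,11.6],"turn":-0.4},
], hand=-1, squeeze=20)

```text
t: 5.15
eef_pos: [0.5761, -0.2077, 0.1855]
ee_rot: [-3.141, -0.0, -1.518]
force: [0.2, 0.4, -0.2]
width: 0.0006
```

```bash
python3 -c "
from h import *
st();go(.5705,-.135,.005,-87)"
```

```text
t 5.15 tip [ 0.5761 -0.2077  0.0075] rot [-1.7996e+02 -3.0000e-02 -8.6990e+01] F [ 0.24  0.42 -0.17] w 0.0006
off [-7.29  0.17  0.25] turn 0.01
```

>>> send_rows([
  {"offset":[-1,0,0.2],"turn":0},
  {"offset":[-2,0,0.2],"turn":0},
  {"offset":[-3,0.05,0.2],"turn":0},
  {"offset":[-4,0.05,0.2],"turn":0},
  {"offset":[-5,0.05,0.2],"turn":0},
  {"offset":[-6,0.05,0.2],"turn":0},
  {"offset":[-6.7,0.05,0.2],"turn":0},
  {"offset":[-6.7,0.05,0.2],"turn":0},
])

```text
t: 5.95
eef_pos: [0.5715, -0.1398, 0.1827]
ee_rot: [3.141, 0.0, -1.518]
force: [-0.1, -0.3, -0.0]
width: 0.0005
```

```bash
python3 -c "
from h import *
st();d=wshim(); cv2.imwrite('pics/f.png',d['frame'])"
```

```text
t 5.95 tip [ 0.5715 -0.1398  0.0047] rot [179.99   0.   -86.97] F [-0.05 -0.28 -0.02] w 0.0005
shim 0 ((0.0, 0.0), (0.0, 0.0), 0.0) [[0.0, 0.0], [0.0, 0.0], [0.0, 0.0], [0.0, 0.0]]
```

>>> send_rows([
  {"offset":[-0.2,0,0],"turn":0},
  {"offset":[-0.4,0,0],"turn":0},
  {"offset":[-0.6,0,0],"turn":0},
  {"offset":[-0.6,0,0],"turn":0},
])

```text
t: 6.4
eef_pos: [0.5712, -0.1348, 0.1826]
ee_rot: [3.141, 0.0, -1.519]
force: [-0.7, 0.3, -0.2]
width: 0.0003
```

```bash
python3 -c "
from h import *
st()"
```

```text
t 6.40 tip [ 0.5712 -0.1348  0.0046] rot [179.99   0.   -87.05] F [-0.74  0.29 -0.18] w 0.0003
```

>>> send_rows([
  {"offset":[-0.15,0,0],"turn":0},
  {"offset":[-0.3,0,0],"turn":0},
  {"offset":[-0.4,0,0],"turn":0},
  {"offset":[-0.4,0,0],"turn":0},
])

```text
t: 6.8
eef_pos: [0.571, -0.1307, 0.1827]
ee_rot: [-3.142, 0.0, -1.519]
force: [0.1, -0.1, -0.6]
width: 0.0008
```

>>> send_rows([
  {"offset":[-0.15,0,0],"turn":0},
  {"offset":[-0.3,0,0],"turn":0},
  {"offset":[-0.4,0,0],"turn":0},
  {"offset":[-0.4,0,0],"turn":0},
])

```text
t: 7.2
eef_pos: [0.5708, -0.1267, 0.1827]
ee_rot: [-3.142, 0.0, -1.519]
force: [-0.2, -0.1, 0.7]
width: 0.0001
```

>>> send_rows([
  {"offset":[-0.15,0,0],"turn":0},
  {"offset":[-0.3,0,0],"turn":0},
  {"offset":[-0.4,0,0],"turn":0},
  {"offset":[-0.4,0,0],"turn":0},
])

```text
t: 7.6
eef_pos: [0.5705, -0.1227, 0.1827]
ee_rot: [-3.142, 0.0, -1.519]
force: [0.1, 0.1, 0.7]
width: 0.0
```

>>> send_rows([
  {"offset":[-0.15,0,0],"turn":0},
  {"offset":[-0.3,0,0],"turn":0},
  {"offset":[-0.3,0,0],"turn":0},
])

```text
t: 7.9
eef_pos: [0.5704, -0.1197, 0.1827]
ee_rot: [-3.142, 0.0, -1.519]
force: [0.7, 0.7, -0.0]
width: 0.0001
```

```bash
python3 -c "
from h import *
st()
d=grab_frame('scene'); cv2.imwrite('pics/g.png',cv2.resize(d['frame'][90:240,180:380],None,fx=4,fy=4,interpolation=cv2.INTER_CUBIC))"
```

```text
t 7.90 tip [ 0.5704 -0.1197  0.0047] rot [-180.      0.    -87.03] F [ 0.74  0.71 -0.02] w 0.0001
```

View pics/g.png

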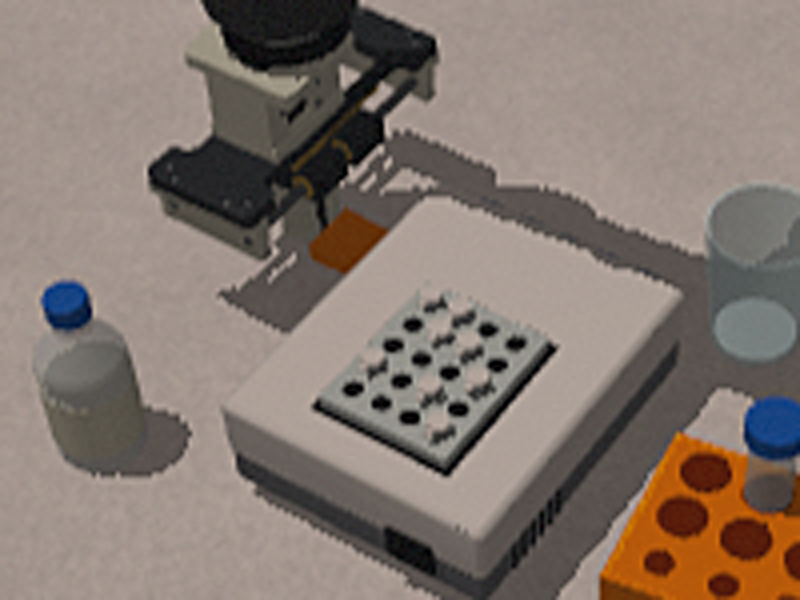

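The shim is going in under the heater, straight and with nothing disturbed. I'll continue in 2–3 mm steps.

>>> send_rows([
  {"offset":[-0.1,0,0],"turn":0},
  {"offset":[-0.2,0,0],"turn":0},
  {"offset":[-0.3,0,0],"turn":0},
  {"offset":[-0.3,0,0],"turn":0},
])

```text
t: 8.35
eef_pos: [0.5702, -0.1167, 0.1826]
ee_rot: [3.142, 0.0, -1.519]
force: [-0.9, -0.6, 0.7]
width: 0.0004
```

>>> send_rows([
  {"offset":[-0.1,0,0],"turn":0},
  {"offset":[-0.2,0,0],"turn":0},
  {"offset":[-0.3,0,0],"turn":0},
  {"offset":[-0.3,0,0],"turn":0},
])

```text
t: 8.75
eef_pos: [0.5701, -0.1137, 0.1827]
ee_rot: [3.142, 0.0, -1.519]
force: [-0.8, -0.5, 0.0]
width: 0.0003
```

>>> send_rows([
  {"offset":[-0.1,0,0],"turn":0},
  {"offset":[-0.2,0,0],"turn":0},
  {"offset":[-0.3,0,0],"turn":0},
  {"offset":[-0.3,0,0],"turn":0},
])

```text
t: 9.15
eef_pos: [0.5699, -0.1107, 0.1827]
ee_rot: [-3.142, 0.0, -1.519]
force: [-0.9, -0.1, -0.3]
width: 0.0006
```

>>> send_rows([
  {"offset":[-0.1,0,0],"turn":0},
  {"offset":[-0.2,0,0],"turn":0},
  {"offset":[-0.3,0,0],"turn":0},
  {"offset":[-0.3,0,0],"turn":0},
])

```text
t: 9.55
eef_pos: [0.5698, -0.1077, 0.1827]
ee_rot: [-3.142, 0.0, -1.519]
force: [0.1, -0.1, -1.1]
width: 0.0008
```

>>> send_rows([
  {"offset":[-0.1,0,0],"turn":0},
  {"offset":[-0.2,0,0],"turn":0},
  {"offset":[-0.3,0,0],"turn":0},
  {"offset":[-0.3,0,0],"turn":0},
])

```text
t: 9.95
eef_pos: [0.5696, -0.1048, 0.1827]
ee_rot: [3.142, -0.0, -1.519]
force: [-0.2, -0.8, -0.0]
width: 0.0005
```

>>> send_rows([
  {"offset":[-0.1,0,0],"turn":0},
  {"offset":[-0.2,0,0],"turn":0},
  {"offset":[-0.2,0,0],"turn":0},
])

```text
t: 10.25
eef_pos: [0.5695, -0.1028, 0.1826]
ee_rot: [3.141, -0.0, -1.519]
force: [0.3, -1.1, 0.6]
width: 0.0007
```

>>> send_rows([
  {"offset":[-0.1,0,0],"turn":0},
  {"offset":[-0.2,0,0],"turn":0},
  {"offset":[-0.2,0,0],"turn":0},
])

```text
t: 10.55
eef_pos: [0.5694, -0.1009, 0.1827]
ee_rot: [3.142, -0.0, -1.519]
force: [0.4, -2.8, 0.3]
width: 0.0006
```

>>> send_rows([
  {"offset":[-0.1,0,0],"turn":0},
  {"offset":[-0.1,0,0],"turn":0},
  {"offset":[-0.1,0,0],"turn":0},
])

```text
t: 10.85
eef_pos: [0.5693, -0.0999, 0.1827]
ee_rot: [3.141, 0.0, -1.519]
force: [0.0, -2.2, -0.2]
width: 0.0009
```

```bash
python3 -c "
from h import *
st()"
```

```text
t 10.85 tip [ 0.5693 -0.0999  0.0047] rot [179.99   0.   -87.04] F [ 0.01 -2.16 -0.18] w 0.0009
```

Contact began at about 6.0 mm of shim: the push force rose to 2–3 N. I'll back off and press-test the corner.

>>> send_rows([
  {"offset":[0.7,0,0],"turn":0},
  {"offset":[1.5,0,0],"turn":0},
  {"offset":[1.5,0,-4],"turn":0},
  {"offset":[1.5,0,-8],"turn":0},
  {"offset":[1.5,0,-11],"turn":0},
  {"offset":[1.5,0,-11],"turn":0},
  {"offset":[1.5,0,-11],"turn":0},
])

```text
t: 11.55
eef_pos: [0.5701, -0.1152, 0.2934]
ee_rot: [-3.14, 0.001, -1.52]
force: [-0.3, 0.0, 0.4]
width: 0.0009
```

```bash
python3 -c "
from shim import *
st();go(.5655,-.006,.095,-87)
d=wshim();shim()"
```

```text
t 11.55 tip [ 0.5701 -0.1152  0.1154] rot [-1.7989e+02  3.0000e-02 -8.7070e+01] F [-0.32  0.03  0.37] w 0.0009
off [-10.93  -0.1    2.04] turn -0.07
shim 25 ((564.8753662109375, -88.47972106933594), (3.7750842571258545, 1.5306320190429688), 6.3902506828308105) [[562.9000244140625, -87.9000015258789], [563.0999755859375, -89.5], [566.7999877929688, -89.0], [566.7000122070312, -87.5]]
shim 0 ((0.0, 0.0), (0.0, 0.0), 0.0) [[0.0, 0.0], [0.0, 0.0], [0.0, 0.0], [0.0, 0.0]]
heater ((636.927734375, 71.98698425292969), (241.22695922851562, 190.67942810058594), 2.2812793254852295)
```

>>> send_rows([
  {"offset":[-4,0,0],"turn":0},
  {"offset":[-8,-0.1,0],"turn":0},
  {"offset":[-10.9,-0.1,0],"turn":0},
  {"offset":[-10.9,-0.1,1],"turn":0},
  {"offset":[-10.9,-0.1,2],"turn":0},
  {"offset":[-10.9,-0.1,2.6],"turn":0},
  {"offset":[-10.9,-0.1,2.7],"turn":0},
  {"offset":[-10.9,-0.1,2.7],"turn":0},
])

```text
t: 12.45
eef_pos: [0.5655, -0.0068, 0.2651]
ee_rot: [3.14, -0.0, -1.52]
force: [1.0, 0.5, 0.1]
width: 0.0006
```

```bash
python3 -c "
from h import *
st();d=grab_frame('wrist');P=wpts(d);cv2.imwrite('pics/i.png',d['frame']);m=(P[...,2]>.076)&(P[...,2]<.092)&(P[...,0]>.5)&(P[...,0]<.8)&(P[...,1]>-.06)&(P[...,1]<.2)
q=P[m]; print(len(q), q.min(0),q.max(0))"
```

```text
t 12.45 tip [ 0.5655 -0.0068  0.0871] rot [ 1.7993e+02 -2.0000e-02 -8.7110e+01] F [1.   0.52 0.07] w 0.0006
8745 [ 0.54658411 -0.02993993  0.07600113] [0.76110422 0.04023438 0.09199798]
```

View pics/i.png

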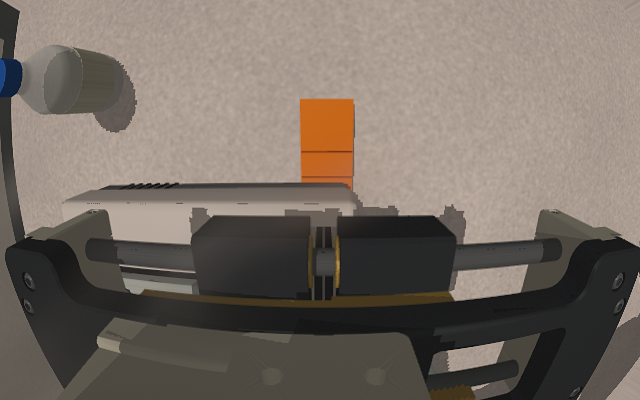

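The fingertip is over the front right corner, and the shim's back half sticks out straight (columns 301–354, back edge at row 99). Now I press in small steps.

>>> send_rows([
  {"offset":[0,0,0.1],"turn":0},
  {"offset":[0,0,0.2],"turn":0},
  {"offset":[0,0,0.3],"turn":0},
  {"offset":[0,0,0.3],"turn":0},
])

```text
t: 12.9
eef_pos: [0.5654, -0.006, 0.2627]
ee_rot: [-3.142, 0.0, -1.519]
force: [0.3, 0.9, -0.6]
width: 0.0002
```

>>> send_rows([
  {"offset":[0,0,0.05],"turn":0},
  {"offset":[0,0,0.1],"turn":0},
  {"offset":[0,0,0.1],"turn":0},
])

```text
t: 13.2
eef_pos: [0.5655, -0.0059, 0.2621]
ee_rot: [-3.141, -0.0, -1.519]
force: [-1.8, -0.6, 4.4]
width: 0.0002
```

>>> send_rows([
  {"offset":[0,0,0.05],"turn":0},
  {"offset":[0,0,0.1],"turn":0},
  {"offset":[0,0,0.1],"turn":0},
])

```text
t: 13.5
eef_pos: [0.5655, -0.006, 0.2619]
ee_rot: [-3.141, -0.0, -1.519]
force: [-5.3, 0.8, 12.2]
width: 0.0004
```

>>> send_rows([
  {"offset":[0,0,0.05],"turn":0},
  {"offset":[0,0,0.1],"turn":0},
  {"offset":[0,0,0.1],"turn":0},
])

```text
t: 13.8
eef_pos: [0.5655, -0.006, 0.2617]
ee_rot: [-3.141, -0.0, -1.518]
force: [-7.7, 0.7, 19.2]
width: 0.0002
```

```bash
python3 -c "
from shim import *
st();d=shim()
P=pts(d)
m=(P[...,2]>.079)&(P[...,2]<.089)&(P[...,0]>.6)&(P[...,0]<.75)&(P[...,1]>-.018)&(P[...,1]<.15)
q=P[m];A=np.c_[q[:,:2],np.ones(len(q))]; print(np.linalg.lstsq(A,q[:,2],rcond=None)[0])
d=dict(np.load('top.npz'));P=pts(d);q=P[m];A=np.c_[q[:,:2],np.ones(len(q))]; print(np.linalg.lstsq(A,q[:,2],rcond=None)[0])
"
```

```text
t 13.80 tip [ 0.5655 -0.006   0.0837] rot [-1.7995e+02 -3.0000e-02 -8.6990e+01] F [-7.71  0.73 19.16] w 0.0002
shim 0 ((0.0, 0.0), (0.0, 0.0), 0.0) [[0.0, 0.0], [0.0, 0.0], [0.0, 0.0], [0.0, 0.0]]
heater ((649.832763671875, 64.69551086425781), (214.13796997070312, 175.57435607910156), 3.1634809970855713)
[0.00053207 0.00200739 0.08375401]
[-0.08325643  0.02362584  0.1413283 ]
```

Firm so far: 19 N for 0.4 mm of travel. I'll lift and press again in finer steps, to separate any leftover rocking from plain compliance.

>>> send_rows([
  {"offset":[0,0,-0.3],"turn":0},
  {"offset":[0,0,-0.4],"turn":0},
  {"offset":[0,0.05,-0.4],"turn":0},
  {"offset":[0,0.05,-0.3],"turn":0},
  {"offset":[0,0.05,-0.3],"turn":0},
  {"offset":[0,0.05,-0.3],"turn":0},
])

```text
t: 14.45
eef_pos: [0.565, -0.006, 0.2623]
ee_rot: [3.141, -0.0, -1.519]
force: [0.0, -0.4, -0.5]
width: 0.0006
```

>>> send_rows([
  {"offset":[0,0,0.03],"turn":0},
  {"offset":[0,0,0.03],"turn":0},
  {"offset":[0,0,0.03],"turn":0},
])

```text
t: 14.75
eef_pos: [0.565, -0.006, 0.2623]
ee_rot: [3.141, -0.0, -1.519]
force: [-0.2, 1.4, 0.0]
width: 0.0009
```

>>> send_rows([
  {"offset":[0,0,0.03],"turn":0},
  {"offset":[0,0,0.03],"turn":0},
  {"offset":[0,0,0.03],"turn":0},
])

```text
t: 15.05
eef_pos: [0.565, -0.006, 0.2621]
ee_rot: [-3.142, -0.0, -1.519]
force: [0.4, 1.0, 2.0]
width: 0.0001
```

>>> send_rows([
  {"offset":[0,0,0.03],"turn":0},
  {"offset":[0,0,0.03],"turn":0},
  {"offset":[0,0,0.03],"turn":0},
])

```text
t: 15.35
eef_pos: [0.565, -0.006, 0.2621]
ee_rot: [-3.141, -0.0, -1.519]
force: [-2.6, 0.3, 4.7]
width: 0.0004
```

>>> send_rows([
  {"offset":[0,0,0.03],"turn":0},
  {"offset":[0,0,0.03],"turn":0},
  {"offset":[0,0,0.03],"turn":0},
])

```text
t: 15.65
eef_pos: [0.565, -0.0061, 0.262]
ee_rot: [-3.141, -0.0, -1.519]
force: [-2.7, 0.1, 7.6]
width: 0.0007
```

>>> send_rows([
  {"offset":[0,0,0.05],"turn":0},
  {"offset":[0,0,0.1],"turn":0},
  {"offset":[0,0,0.1],"turn":0},
])

```text
t: 15.95
eef_pos: [0.565, -0.0061, 0.2618]
ee_rot: [-3.141, -0.0, -1.519]
force: [-6.1, -0.8, 15.7]
width: 0.0001
```

>>> send_rows([
  {"offset":[0,0.03,0.02],"turn":0},
  {"offset":[0,0.06,0.04],"turn":0},
  {"offset":[0,0.06,0.04],"turn":0},
  {"offset":[0,0.06,0.04],"turn":0},
  {"offset":[0,0.06,0.04],"turn":0},
])

```text
t: 16.45
eef_pos: [0.5647, -0.0061, 0.2618]
ee_rot: [-3.14, -0.0, -1.518]
force: [-4.9, -0.4, 15.9]
width: 0.0005
```

```bash
python3 -c "
from shim import *
st()
d=shim(); cv2.imwrite('pics/j.png',cv2.resize(grab_frame('scene')['frame'][90:240,180:380],None,fx=4,fy=4,interpolation=cv2.INTER_CUBIC)); st()"
```

```text
t 16.45 tip [ 0.5647 -0.0061  0.0838] rot [-1.799e+02 -2.000e-02 -8.700e+01] F [-4.94 -0.39 15.92] w 0.0005
shim 0 ((0.0, 0.0), (0.0, 0.0), 0.0) [[0.0, 0.0], [0.0, 0.0], [0.0, 0.0], [0.0, 0.0]]
heater ((649.73779296875, 64.7236328125), (214.12405395507812, 175.78248596191406), 3.034050703048706)
t 16.55 tip [ 0.5647 -0.0061  0.0838] rot [-1.799e+02 -2.000e-02 -8.700e+01] F [-5.17  0.09 16.56] w 0.0004
```

View pics/j.png

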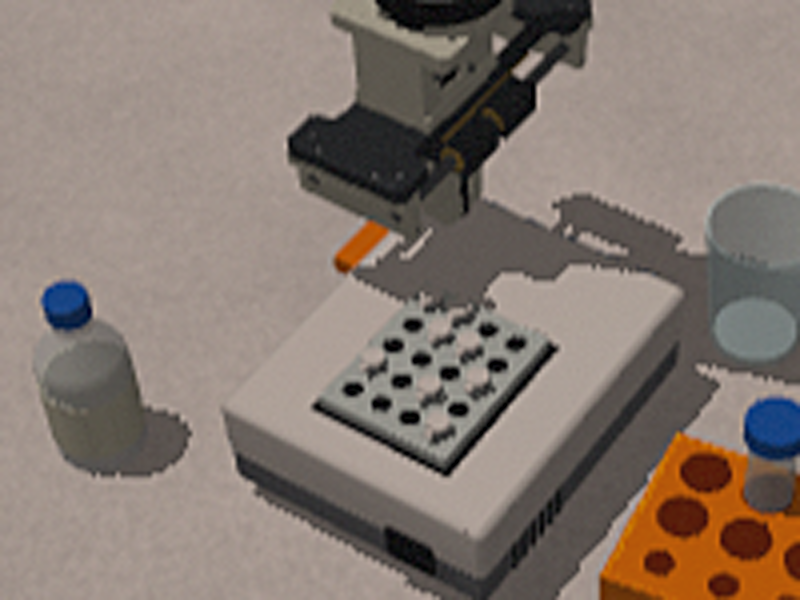

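The heater, bottle, beaker and rack sit at the same pixels as before. The press is steady at about 16 N with no sinking, so I'm handing in.

```bash
python3 -c "
from h import *
st(); print(job_done())"
```

```text
t 16.55 tip [ 0.5647 -0.0061  0.0838] rot [-1.799e+02 -2.000e-02 -8.700e+01] F [-5.17  0.09 16.56] w 0.0004
the job is handed in; nothing more can be done
None
```

The heater now stands firm on the shim. I handed the job in at 16.6 s with the closed fingertips still pressing about 16 N down on that corner.

- **Shim:** I straddled the shim on the bench with the fingers part open, without gripping or lifting it, and turned it by about 17° to line up with the foot. I then pushed it by its back face until the push force rose from nearly nothing to 2–3 N. By my estimate it is about 6 mm thick under the foot.
- **Rock test:** I pressed the corner twice. The force rose steadily from first touch to 16–19 N while the corner sank only 0.3–0.4 mm, with no give at 2–4 N.
- **Level and undisturbed:** the deck slope measured at most 0.002, within measuring noise. The heater's outline was within about 2 mm of where it started, which is the camera's accuracy. The bottle, beaker and rack looked unmoved.
- **Less certain:** a sideways force of about 5 N along x remained at the fingertip during the final press, though nothing was moving. In the last pictures the arm hid part of the shim, so I checked its final position from the push travel and an earlier wrist-camera view.

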